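# Mark the softest spring mount for the excavated bottle

### The job

The fragile excavated bottle is to rest on the softest of the three spring mounts. Going from the robot's left to its right, press each black pad about a centimetre down with the fingertips and let it up again, to feel which spring gives most easily; then push the red tag of the softest mount all the way down and leave the other two tags up. Only press: do not lift or shift the mounts, the tubes or the pen.

Things in the scene. Friction and masses are not known exactly. Their poses are not given: they have to be found in the camera images.
- mount_a: one of three look-alike spring mounts (only the springs differ, at random by place), in a row 160 to 260 mm apart in y; left = world +y. Loose 0.9 kg base plate 130 x 80 x 12 mm; on it a white cup (60 mm wide, 50 high) under the pad, a white block (20 x 26, 40 high) under the tag. Origin: centre of underside; x from pad to tag: pad axis x = -28 mm, tag axis x = +44, y = 0; z up
- pad_a_top (a point): centre of the top face of mount_a's black pad, a round disc 52 mm across and 10 mm thick; 85 mm above the table when up, moves down with the pad
- pad_a (a joint): how far mount_a's pad is pressed down (m): 0 up, 0.020 at its stop; a spring returns it. Every spring has about 1 N of preload; the rates lie between 200 and 1000 N/m, each at least 1.7 times the next softer
- tag_a_top (a point): centre of the top face of mount_a's red tag, a block 26 x 34 x 10 mm (its x, y, z); 75 mm above the table when up, 51 mm when the right tag is fully down
- tag_a (a joint): how far mount_a's tag is pushed down (m): 0 up (start). The softest mount's tag goes 0.024 down to its stop, the other two mounts' tags stop short at 0.016. About 4 N of friction, no spring: it stays where it is left
- mount_b: one of three look-alike spring mounts (only the springs differ, at random by place), in a row 160 to 260 mm apart in y; left = world +y. Loose 0.9 kg base plate 130 x 80 x 12 mm; on it a white cup (60 mm wide, 50 high) under the pad, a white block (20 x 26, 40 high) under the tag. Origin: centre of underside; x from pad to tag: pad axis x = -28 mm, tag axis x = +44, y = 0; z up
- pad_b_top (a point): centre of the top face of mount_b's black pad, a round disc 52 mm across and 10 mm thick; 85 mm above the table when up, moves down with the pad
- pad_b (a joint): how far mount_b's pad is pressed down (m): 0 up, 0.020 at its stop; a spring returns it. Every spring has about 1 N of preload; the rates lie between 200 and 1000 N/m, each at least 1.7 times the next softer
- tag_b_top (a point): centre of the top face of mount_b's red tag, a block 26 x 34 x 10 mm (its x, y, z); 75 mm above the table when up, 51 mm when the right tag is fully down
- tag_b (a joint): how far mount_b's tag is pushed down (m): 0 up (start). The softest mount's tag goes 0.024 down to its stop, the other two mounts' tags stop short at 0.016. About 4 N of friction, no spring: it stays where it is left
- mount_c: one of three look-alike spring mounts (only the springs differ, at random by place), in a row 160 to 260 mm apart in y; left = world +y. Loose 0.9 kg base plate 130 x 80 x 12 mm; on it a white cup (60 mm wide, 50 high) under the pad, a white block (20 x 26, 40 high) under the tag. Origin: centre of underside; x from pad to tag: pad axis x = -28 mm, tag axis x = +44, y = 0; z up
- pad_c_top (a point): centre of the top face of mount_c's black pad, a round disc 52 mm across and 10 mm thick; 85 mm above the table when up, moves down with the pad
- pad_c (a joint): how far mount_c's pad is pressed down (m): 0 up, 0.020 at its stop; a spring returns it. Every spring has about 1 N of preload; the rates lie between 200 and 1000 N/m, each at least 1.7 times the next softer
- tag_c_top (a point): centre of the top face of mount_c's red tag, a block 26 x 34 x 10 mm (its x, y, z); 75 mm above the table when up, 51 mm when the right tag is fully down
- tag_c (a joint): how far mount_c's tag is pushed down (m): 0 up (start). The softest mount's tag goes 0.024 down to its stop, the other two mounts' tags stop short at 0.016. About 4 N of friction, no spring: it stays where it is left
- tube_1: bystander: loose clear sample tube with a red cap, standing; 32 mm across the cap, 85 mm high, 50 g; origin: centre of the underside
- tube_2: bystander: loose clear sample tube with a red cap, standing; 32 mm across the cap, 85 mm high, 50 g; origin: centre of the underside
- marker: bystander: loose black marker pen lying on the table, 136 mm long (its x), 14 mm thick; origin: under its middle
Things that resemble listed ones, but are neither listed nor needed, are in the scene too. What is shaped like the mount_b but yellow is not meant.

How it is judged:
By the outcome, as a careful person would: the job done as asked, in the order asked, and still so for the second after the job is handed in, with the robot touching nothing.
It also fails if it takes over 54 s, if anything falls off the work surface, if the arm or the gripper's body presses on something with over 40 N, if the wrist force passes 120 N, or if a joint passes its speed limit or range.

### The arm

A 6-joint arm with a two-finger parallel gripper is mounted at the origin on the work surface. World frame = base frame: x ahead of the robot, y to its left, z up, the work surface at z = 0. Lengths are in m, angles in rad, forces in N, time in s.
With the tool pointing down it reaches from about 0.225 to 0.875 m from the base axis. Payload 3.4 kg.
Tool frame: the origin (TCP) lies between the finger pads; the fingertips stand 11 mm ahead of it and the grasp point (between the pads) lies 8 mm behind it; z points along the fingers, y is the line along which they close (so a half turn about z gives the same grasp; the last joint's range is limited). The gripper opens to 85 mm and grips with 20 to 120 N. Pads are 22 mm wide; open, the fingers measure 114 mm over their backs; the gripper's body (76 mm by 85 mm) begins 54 mm behind the grasp point. The pads swing forward as they close: fully open they stand 13 mm farther back than shut.
Start: joints at [1.082, 0.276, 1.505, -0, 1.361, -0.121], TCP at [0.207, 0.537, 0.242] pointing down, gripper open.
Joint ranges: [-2.89, 2.89], [-0.75, 2.08], [0.22, 2.7], [-1.18, 4.32], [0.11, 2.71], [-2.7, 2.7]. Speed limits (rad/s): [2.57, 2.57, 3.14, 3.14, 3.14, 3.14].

### API

Orientations are given as a unit quaternion [w, x, y, z].
In Python, from rig import manip, imaging gives the robot as it stands. The module is installed in compiled form; this text tells all that it offers.
- The arm moves only by the tool jog_arm, never from a script. Its argument "deltas" is one flat list of numbers, 7 for each row, row after row: the turn, a rotation vector about the world's x, y, z in degrees, then the shift along the world's x, y, z in mm, then the opening, from 0 (shut) to 1 (fully open). In form: [ax, ay, az, tx, ty, tz, gripper, ax, ay, az, tx, ty, tz, gripper, ...]. A call has 1 to 20 rows; each row is the pose to reach, as a shift and turn from the pose commanded when the call began; what a row does not reach only later rows make up. A row lasts 1/10 s, in which the tool goes at most 50 mm and 8.59 degrees, less where a joint would pass 70% of its speed; a pose out of reach is approached as far as the arm can. A call with a gripper value outside its range is refused whole. The fingers move at their own pace and stop on an object; "grip_force" is the grip in N (left out, the last holds). Time passes only in rows, so rows that repeat a pose let the fingers close. It gives the time, the measured TCP pose, the force, the opening and the grip force at its end, in the units of the state.
- manip.get_state(): the state, without advancing time (a new reading comes with each control period).
- imaging.get_image(name): name is "scene" or "top"; returns the picture (400x640x3 uint8, blue, green, red); there is no depth.
- imaging.calibration(name): a dict with "mtx" (3x3 intrinsics, pixels), "cam_to_world" (4x4, takes a point from camera to world coordinates). Camera axes: x right, y down, z forward; pixel columns grow to the right and rows downward; lengths in m; the calibration is good to about 2 mm. A picture is of the moment at which its call begins. calibration takes no time and is no camera call.
- manip.sign_off(): hands the job in; it is judged then, once.
The state is a dict: "clock": time; "qpos": joint angles; "qd": joint speeds; "effort": joint torques, N m; "position": TCP position; "ee_rot": TCP orientation; "contact_force": force on the tool from outside, world axes, zero at the start; "moment": the same for the moment, N m; "width": finger opening in m; "gripper_force": force on a finger pad.
Only numpy, scipy, OpenCV 4.12 (cv2) and the standard library are available. Lean on these libraries where they do the work, as an engineer would, in place of code of your own. Each camera call takes 0.05 s, during which the arm holds its last target. There are 200 camera calls.

## Working session

There is one attempt and no reset: what is moved stays moved. The work goes in short steps, Python scripts to look and compute and a tool call to move; the robot and the scene stay as the last step left them, time stands still between calls to the robot, and variables do not carry over. Pictures are saved under pics/ and viewed, at most 10 in all, crops included, and the job is handed in when it is done.

Besides the shell and the picture viewer there is one more tool, called after ">>>" in YAML: its name, and indented under it one key for each argument. jog_arm: Moves the arm, as the interface text tells. Its arguments: {"type":"object","properties":{"deltas":{"type":"array"},"grip_force":{"type":"number"}},"required":["deltas"]}

```bash
mkdir -p pics; python3 - <<'E'
from rig import manip, imaging
import cv2
for n in("top","scene"):
    cv2.imwrite(f"pics/{n}0.png",imaging.get_image(n)); c=imaging.calibration(n); print(c["mtx"].round(1).tolist(),c["cam_to_world"].round(3).tolist())
s=manip.get_state(); print(s)
E
```

```text
[[513.9, 0.0, 315.2], [0.0, 513.9, 205.7], [0.0, 0.0, 1.0]] [[0.02, -0.998, 0.061, 0.511], [-1.0, -0.02, -0.004, -0.008], [0.005, -0.061, -0.998, 1.264], [0.0, 0.0, 0.0, 1.0]]
[[409.4, 0.0, 316.9], [0.0, 409.4, 203.7], [0.0, 0.0, 1.0]] [[-0.777, 0.416, -0.472, 0.952], [0.629, 0.52, -0.578, 0.456], [0.005, -0.746, -0.666, 0.594], [0.0, 0.0, 0.0, 1.0]]
{'clock': 0.1, 'qpos': array([ 1.08199219e+00,  2.76530988e-01,  1.50604377e+00, -3.30732993e-06,
        1.36071647e+00, -1.20988823e-01]), 'qd': array([ 0.00040759, -0.00100033, -0.0030568 ,  0.00206144, -0.00082009,
        0.00141936]), 'effort': array([ 5.47791697e-04, -4.17701554e+01, -2.46403724e+01, -4.33972109e-04,
        5.92457101e-03, -9.55575459e-07]), 'position': array([0.20653176, 0.53611711, 0.24151181]), 'ee_rot': array([-2.53409783e-04,  1.82872312e-01,  9.83136306e-01, -8.10604780e-04]), 'contact_force': array([ 0.40405673, -0.28750988, -0.10651637]), 'moment': array([ 0.00944338, -0.04741798,  0.02197246]), 'gripper_force': 0.0, 'width': 0.08527719556487381}
```

View pics/top0.png

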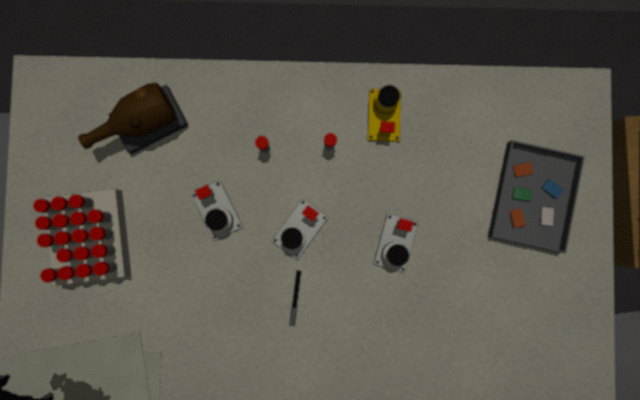

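View pics/scene0.png

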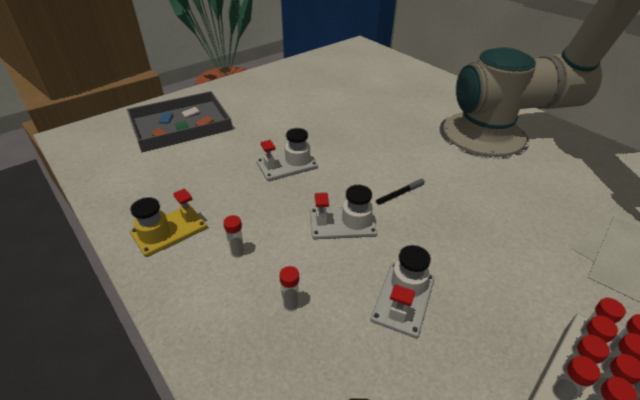

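The top view shows the three pads at about (217,220), (292,238) and (397,255), with their tags at (204,192), (310,213) and (405,225). The tubes are at (262,143) and (330,140), and the pen is at (296,297). The scene view agrees: pads at (414,258), (358,195), (297,136), tags at (402,295), (321,200), (268,146). The yellow one is a decoy.

```bash
cat > h.py <<'E'
from rig import imaging
import cv2, numpy as np
def ray(n,u,v,z):
    c=imaging.calibration(n);T=c["cam_to_world"];d=T[:3,:3]@np.linalg.solve(c["mtx"],[u,v,1.]);o=T[:3,3]
    return o+d*(z-o[2])/d[2]
def blob(im,n,seed,red,z,r=22):
    h=cv2.cvtColor(im,cv2.COLOR_BGR2HSV).astype(int)
    m=((h[...,1]>150)&(h[...,2]>90)&((h[...,0]<10)|(h[...,0]>170))) if red else (h[...,2]<45)
    w=np.zeros(m.shape,np.uint8);cv2.circle(w,seed,r,1,-1)
    k,l,s,c=cv2.connectedComponentsWithStats((m&(w>0)).astype(np.uint8))
    i=1+np.argmax(s[1:,4]);x,y,a,b,A=s[i]
    return c[i],(a,b,A),ray(n,*c[i],z)
E
python3 - <<'E'
from h import *
S={"top":[[(217,220),(292,238),(397,255)],[(204,192),(310,213),(405,225)]],"scene":[[(414,258),(358,195),(297,136)],[(402,295),(321,200),(268,146)]]}
for n in S:
    im=cv2.imread(f"pics/{n}0.png");P=[]
    for red in(0,1):
        # mid-height of the visible disc
        P.append([blob(im,n,s,red,(.082,.072)[red]) for s in S[n][red]])
    for p,t in zip(*P):
        d=t[2]-p[2];print(n,p[0].round(1),p[1],p[2].round(4),t[0].round(1),t[1],t[2].round(4),"dist",np.hypot(*d[:2]).round(4),"yaw",np.degrees(np.arctan2(d[1],d[0])).round(1))
for u,v,z in((262,143,.085),(330,140,.085),(297,272,.01),(293,323,.01)):print(ray("top",u,v,z).round(3))
E
```

```text
top [215.9 219.9] (np.int32(21), np.int32(21), np.int32(352)) [0.5457 0.2147 0.082 ] [203.  191.7] (np.int32(16), np.int32(14), np.int32(137)) [0.6109 0.2485 0.072 ] dist 0.0735 yaw 27.4
top [291.4 238.6] (np.int32(20), np.int32(22), np.int32(342)) [0.5062 0.0403 0.082 ] [309.9 213.2] (np.int32(15), np.int32(15), np.int32(129)) [ 0.5658 -0.001   0.072 ] dist 0.0725 yaw -34.7
top [397.2 255.2] (np.int32(22), np.int32(21), np.int32(350)) [ 0.4732 -0.2031  0.082 ] [404.9 224.7] (np.int32(16), np.int32(12), np.int32(139)) [ 0.5438 -0.2219  0.072 ] dist 0.073 yaw -14.9
scene [414.1 258.7] (np.int32(31), np.int32(26), np.int32(638)) [0.5498 0.2163 0.082 ] [402.4 294.1] (np.int32(24), np.int32(20), np.int32(310)) [0.6105 0.2477 0.072 ] dist 0.0683 yaw 27.3
scene [358.4 194.9] (np.int32(24), np.int32(20), np.int32(395)) [0.5106 0.0423 0.082 ] [321.3 198.7] (np.int32(14), np.int32(13), np.int32(147)) [ 0.5662 -0.0024  0.072 ] dist 0.0713 yaw -38.8
scene [296.7 135.5] (np.int32(20), np.int32(14), np.int32(239)) [ 0.477  -0.2004  0.082 ] [267.2 144.8] (np.int32(14), np.int32(10), np.int32(93)) [ 0.5437 -0.2236  0.072 ] dist 0.0706 yaw -19.1
[0.726 0.113 0.085]
[ 0.736 -0.044  0.085]
[0.425 0.028 0.01 ]
[0.303 0.035 0.01 ]
```

>>> jog_arm:
  deltas: [0,0,0,10,-10,0,0,0,0,0,30,-30,0,0,0,0,0,60,-57,0,0,0,0,0,90,-85,0,0,0,0,0,120,-114,0,0,0,0,0,150,-142,0,0,0,0,0,180,-170,0,0,0,0,0,210,-199,0,0,0,0,0,240,-227,0,0,0,0,0,270,-256,-15,0,0,0,0,300,-284,-40,0,0,0,0,325,-308,-65,0,0,0,0,337,-319,-85,0,0,0,0,341,-322,-100,0,0,0,0,341,-322,-110,0,0,0,0,341,-322,-115,0,0,0,0,341,-322,-120,0,0,0,0,341,-322,-120,0,0,0,0,341,-322,-120,0,0,0,0,341,-322,-120,0]
  grip_force: 30

```text
clock: 2.1
position: [0.548, 0.215, 0.1231]
ee_rot: [0.001, 0.183, 0.983, 0.0]
contact_force: [-0.1, -0.0, 0.4]
width: -0.0004
gripper_force: 0.0
```

>>> jog_arm:
  deltas: [0,0,0,0,0,-5,0,0,0,0,0,0,-12,0,0,0,0,0,0,-18,0,0,0,0,0,0,-22,0,0,0,0,0,0,-26,0,0,0,0,0,0,-29,0,0,0,0,0,0,-31,0,0,0,0,0,0,-31,0,0,0,0,0,0,-31,0,0,0,0,0,0,-31,0]

```text
clock: 3.1
position: [0.5476, 0.2145, 0.0915]
ee_rot: [-0.0, 0.183, 0.983, -0.0]
contact_force: [-0.2, -0.7, 2.3]
width: -0.0001
gripper_force: 0.9
```

>>> jog_arm:
  deltas: [0,0,0,0,0,-2,0,0,0,0,0,0,-4,0,0,0,0,0,0,-5.5,0,0,0,0,0,0,-5.5,0,0,0,0,0,0,-5.5,0,0,0,0,0,0,-5.5,0]

```text
clock: 3.7
position: [0.5478, 0.2146, 0.0859]
ee_rot: [0.0, 0.183, 0.983, 0.0]
contact_force: [-0.9, -0.3, 3.8]
width: 0.0001
gripper_force: 1.6
```

```bash
python3 - <<'E'
from rig import *
from h import *
for n in("top","scene"): cv2.imwrite(f"pics/{n}1.png",imaging.get_image(n))
im=cv2.imread("pics/scene1.png");cv2.imwrite("pics/c1.png",cv2.resize(im[150:350,300:500],(600,600)))
s=manip.get_state();print(s["position"],s["contact_force"],s["moment"])
E
```

```text
[0.54781841 0.21460171 0.08593613] [-1.35854181 -0.56742039  3.27648411] [-0.08780434  0.1988302   0.02023784]
```

View pics/c1.png

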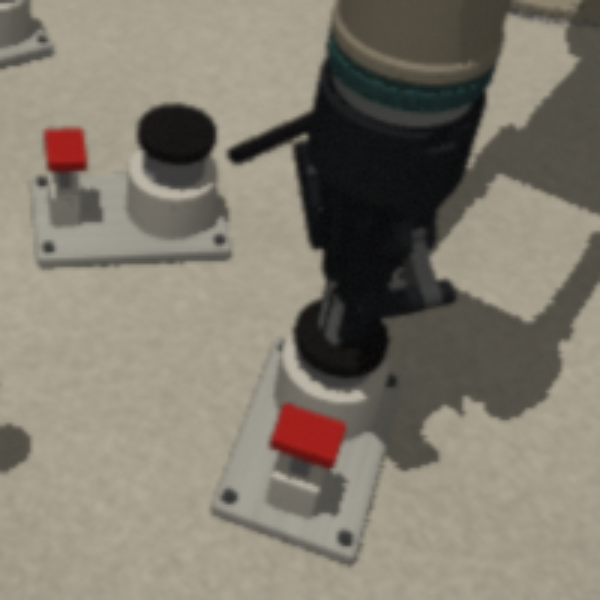

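The crop (3x, origin at (300,150)) shows the closed fingertips pressing pad A near its centre, about (340,340), with the tag still up and the plate where it was. The force is about 3.5 N at 10 mm, so roughly 250 N/m. Next is B.

>>> jog_arm:
  deltas: [0,0,0,0,0,3,0,0,0,0,0,0,8,0,0,0,0,0,0,14,0,0,0,0,0,0,25,0,0,0,0,0,0,36,0,0,0,0,-5,-20,36,0,0,0,0,-12,-50,36,0,0,0,0,-19,-80,36,0,0,0,0,-26,-110,36,0,0,0,0,-33,-140,36,0,0,0,0,-38,-162,36,0,0,0,0,-40,-173,30,0,0,0,0,-40,-173,23,0,0,0,0,-40,-173,17,0,0,0,0,-40,-173,14,0,0,0,0,-40,-173,14,0,0,0,0,-40,-173,14,0]

```text
clock: 5.5
position: [0.5079, 0.0423, 0.0996]
ee_rot: [-0.0, 0.182, 0.983, 0.0]
contact_force: [-1.2, -0.0, -0.4]
width: 0.0001
gripper_force: 0.0
```

>>> jog_arm:
  deltas: [0,0,0,0,0,-3,0,0,0,0,0,0,-6,0,0,0,0,0,0,-8.5,0,0,0,0,0,0,-8.5,0,0,0,0,0,0,-8.5,0,0,0,0,0,0,-8.5,0]

```text
clock: 6.1
position: [0.5082, 0.0418, 0.0917]
ee_rot: [0.0, 0.183, 0.983, 0.0]
contact_force: [0.8, 2.3, 2.2]
width: -0.0002
gripper_force: 1.5
```

>>> jog_arm:
  deltas: [0,0,0,0,0,-2,0,0,0,0,0,0,-4,0,0,0,0,0,0,-5.5,0,0,0,0,0,0,-5.5,0,0,0,0,0,0,-5.5,0,0,0,0,0,0,-5.5,0]

```text
clock: 6.7
position: [0.5082, 0.0417, 0.0861]
ee_rot: [0.0, 0.183, 0.983, 0.0]
contact_force: [1.5, 3.4, 5.9]
width: 0.0
gripper_force: 2.8
```

```bash
python3 - <<'E'
from rig import *
from h import *
im=imaging.get_image("scene");cv2.imwrite("pics/c2.png",cv2.resize(im[100:300,250:450],(600,600)))
s=manip.get_state();print(s["position"],s["contact_force"],s["moment"])
E
```

```text
[0.50821512 0.04173177 0.08611858] [0.22039072 2.52672882 6.0690167 ] [ 0.50945418 -0.12907522  0.0273196 ]
```

View pics/c2.png

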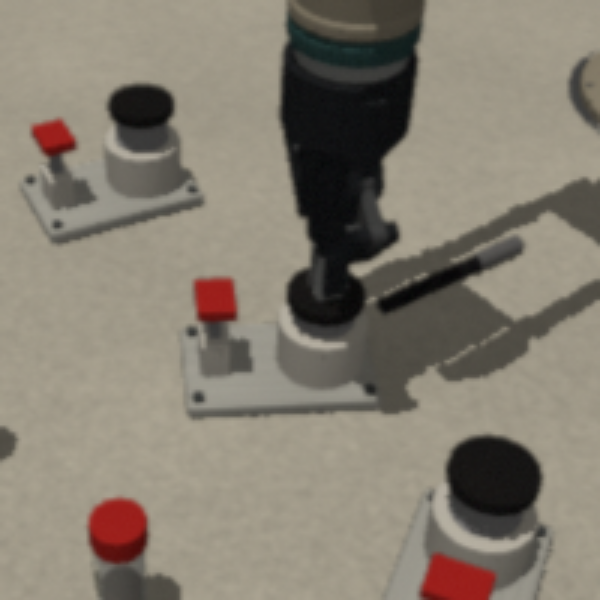

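The crop shows pad B pressed near its centre (325,295) and pad A back up, with the plates unmoved. The force is about 6 N, so roughly 500 N/m. Next is C.

>>> jog_arm:
  deltas: [0,0,0,0,0,3,0,0,0,0,0,0,8,0,0,0,0,0,0,14,0,0,0,0,0,0,25,0,0,0,0,0,0,36,0,0,0,0,-3,-20,36,0,0,0,0,-8,-55,36,0,0,0,0,-13,-90,36,0,0,0,0,-18,-125,36,0,0,0,0,-23,-160,36,0,0,0,0,-28,-195,36,0,0,0,0,-32,-225,36,0,0,0,0,-34,-240,34,0,0,0,0,-34,-244,28,0,0,0,0,-34,-244,22,0,0,0,0,-34,-244,17,0,0,0,0,-34,-244,14,0,0,0,0,-34,-244,14,0,0,0,0,-34,-244,14,0]

```text
clock: 8.65
position: [0.4739, -0.2017, 0.0998]
ee_rot: [-0.0, 0.182, 0.983, 0.0]
contact_force: [-0.2, -0.6, 0.1]
width: -0.0002
gripper_force: 0.0
```

>>> jog_arm:
  deltas: [0,0,0,0,0,-3,0,0,0,0,0,0,-6,0,0,0,0,0,0,-8.5,0,0,0,0,0,0,-8.5,0,0,0,0,0,0,-8.5,0,0,0,0,0,0,-8.5,0]

```text
clock: 9.25
position: [0.4742, -0.2024, 0.0917]
ee_rot: [0.001, 0.183, 0.983, 0.0]
contact_force: [1.5, 2.3, 5.3]
width: 0.0003
gripper_force: 2.3
```

>>> jog_arm:
  deltas: [0,0,0,0,0,-2,0,0,0,0,0,0,-4,0,0,0,0,0,0,-5.5,0,0,0,0,0,0,-5.5,0,0,0,0,0,0,-5.5,0,0,0,0,0,0,-5.5,0]

```text
clock: 9.85
position: [0.4742, -0.2024, 0.0867]
ee_rot: [0.001, 0.183, 0.983, 0.0]
contact_force: [0.5, 1.7, 9.1]
width: 0.0
gripper_force: 4.5
```

```bash
python3 - <<'E'
from rig import *
from h import *
im=imaging.get_image("scene");cv2.imwrite("pics/c3.png",cv2.resize(im[50:250,200:400],(600,600)))
s=manip.get_state();print(s["position"],s["contact_force"],s["moment"])
E
```

```text
[ 0.47421002 -0.20246732  0.08672445] [0.24380028 1.96873821 8.06880216] [0.36278843 0.02293259 0.01394951]
```

View pics/c3.png

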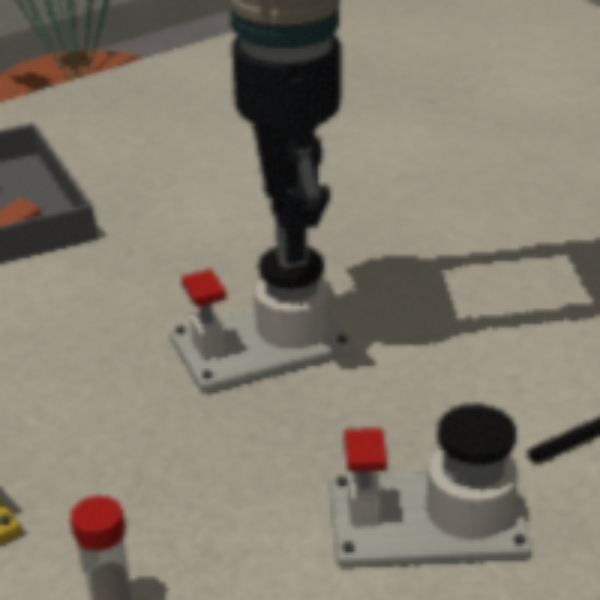

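The crop shows pad C pressed near its centre (290,265), with pad B back up, all tags up and the plates unmoved. Forces at 10 mm are A 3.5 N, B 6 N and C 8.5 N, so A, the leftmost, is softest. I'm moving above tag A with the finger line turned to the tag's long side.

>>> jog_arm:
  deltas: [0,0,0,0,0,3,0,0,0,0,0,0,8,0,0,0,0,0,0,14,0,0,0,0,0,0,30,0,0,0,0,0,0,50,0,0,0,4,6,20,60,0,0,0,8,16,50,60,0,0,0,12,26,85,60,0,0,0,16,37,120,60,0,0,0,20,48,155,60,0,0,0,24,58,190,60,0,0,0,28,69,225,60,0,0,0,32,80,260,60,0,0,0,36,90,295,60,0,0,0,40,101,330,60,0,0,0,44,112,365,60,0,0,0,48,122,400,60,0,0,0,48,131,430,60,0,0,0,48,137,450,60,0,0,0,48,137,450,60,0]

```text
clock: 11.9
position: [0.6109, 0.2498, 0.1448]
ee_rot: [-0.0, -0.234, 0.972, 0.0]
contact_force: [-0.2, 0.1, 0.4]
width: -0.0002
gripper_force: 0.0
```

>>> jog_arm:
  deltas: [0,0,0,0,0,0,0,0,0,0,0,0,-10,0,0,0,0,0,0,-25,0,0,0,0,0,0,-40,0,0,0,0,0,0,-50,0,0,0,0,0,0,-55,0,0,0,0,0,0,-55,0,0,0,0,0,0,-55,0]

```text
clock: 12.7
position: [0.6111, 0.2474, 0.0912]
ee_rot: [0.0, -0.233, 0.973, 0.0]
contact_force: [-1.2, 0.2, -0.3]
width: -0.0001
gripper_force: 0.0
```

```bash
python3 - <<'E'
from rig import *
from h import *
im=imaging.get_image("scene");cv2.imwrite("pics/c4.png",cv2.resize(im[200:350,300:500],(800,600)))
t=imaging.get_image("top");cv2.imwrite("pics/t4.png",t)
s=manip.get_state();print(s["position"],s["contact_force"],s["ee_rot"])
E
```

```text
[0.61128742 0.24763477 0.09164625] [ 0.19052209  0.00419829 -0.04340043] [ 7.55659693e-04 -2.32782967e-01  9.72528413e-01  7.09806092e-05]
```

View pics/c4.png

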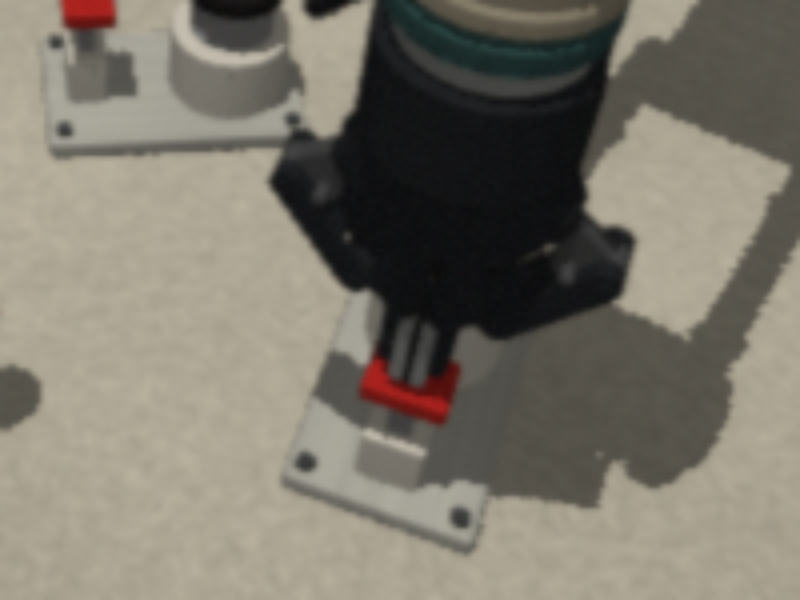

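The crop shows the closed tips just above tag A at about (412,370), centred and aligned with it. I'll push down now.

>>> jog_arm:
  deltas: [0,0,0,0,0,-3,0,0,0,0,0,0,-6,0,0,0,0,0,0,-9,0,0,0,0,0,0,-12,0,0,0,0,0,0,-15,0,0,0,0,0,0,-18,0,0,0,0,0,0,-21,0,0,0,0,0,0,-23,0,0,0,0,0,0,-25,0,0,0,0,0,0,-27,0,0,0,0,0,0,-27,0,0,0,0,0,0,-27,0]

```text
clock: 14.0
position: [0.6107, 0.2475, 0.0635]
ee_rot: [-0.0, -0.233, 0.973, -0.0]
contact_force: [0.2, 0.2, 2.3]
width: 0.0001
gripper_force: 0.8
```

>>> jog_arm:
  deltas: [0,0,0,0,0,-1,0,0,0,0,0,0,-2,0,0,0,0,0,0,-3,0,0,0,0,0,0,-3,0,0,0,0,0,0,-3,0]

```text
clock: 14.5
position: [0.6107, 0.2475, 0.062]
ee_rot: [0.0, -0.233, 0.973, -0.0]
contact_force: [-0.1, -0.2, 9.0]
width: -0.0
gripper_force: 4.3
```

>>> jog_arm:
  deltas: [0,0,0,0,0,-1,0,0,0,0,0,0,-2,0,0,0,0,0,0,-2,0,0,0,0,0,0,-2,0]

```text
clock: 14.9
position: [0.6108, 0.2476, 0.0619]
ee_rot: [0.001, -0.233, 0.973, -0.0]
contact_force: [-3.1, -1.4, 17.4]
width: -0.0002
gripper_force: 8.7
```

>>> jog_arm:
  deltas: [0,0,0,0,0,2,0,0,0,0,0,0,6,0,0,0,0,0,0,15,0,0,0,0,0,0,30,0,0,0,0,0,0,55,0,0,0,0,0,0,80,0,0,0,0,-20,0,110,0,0,0,0,-50,0,140,0,0,0,0,-80,20,160,0,0,0,0,-110,50,170,0,0,0,0,-140,80,170,0,0,0,0,-170,110,170,0,0,0,0,-200,140,170,0,0,0,0,-230,170,170,0,0,0,0,-250,190,170,0,0,0,0,-260,200,170,0,0,0,0,-260,200,170,0,0,0,0,-260,200,170,0]

```text
clock: 16.7
position: [0.3514, 0.4469, 0.2287]
ee_rot: [0.0, -0.233, 0.973, -0.001]
contact_force: [0.6, -1.3, -0.9]
width: -0.0002
gripper_force: 0.0
```

```bash
python3 - <<'E'
from rig import *
from h import *
im=imaging.get_image("scene");cv2.imwrite("pics/s5.png",im)
t=imaging.get_image("top");cv2.imwrite("pics/t5.png",t)
for s in((217,220),(292,238),(397,255)):print(blob(t,"top",s,0,.082)[2].round(4))
for s in((204,192),(310,213),(405,225)):print(blob(t,"top",s,1,.072)[::2])
for z in(.072,.048):print(blob(im,"scene",(402,297),1,z)[::2])
E
```

```text
[0.5458 0.2147 0.082 ]
[0.5063 0.0403 0.082 ]
[ 0.4732 -0.203   0.082 ]
(array([205.22222222, 192.61904762]), array([0.60889431, 0.24329416, 0.072     ]))
(array([309.95419847, 213.19083969]), array([ 0.5659482, -0.0010452,  0.072    ]))
(array([404.94927536, 224.62318841]), array([ 0.5438419 , -0.22194421,  0.072     ]))
(array([400.08754209, 303.33333333]), array([0.62577284, 0.25685245, 0.072     ]))
(array([400.08754209, 303.33333333]), array([0.61079952, 0.2476944 , 0.048     ]))
```

View pics/s5.png

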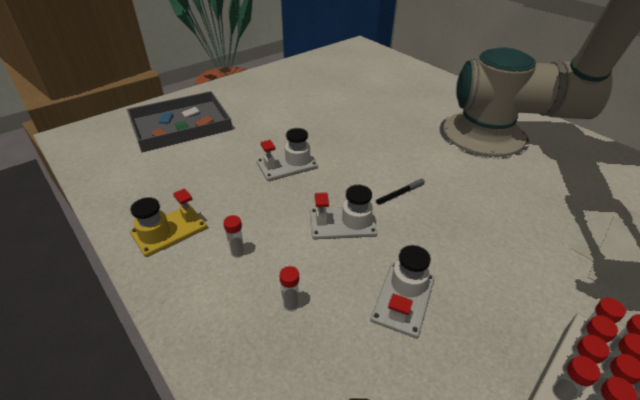

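The scene shows tag A fully down at (400,303), which matches a 51 mm top height. The other two tags, (321,200) and (268,146), are up, and nothing has shifted.

```bash
python3 -c "
from rig import manip
print(manip.sign_off())"
```

```text
the job is handed in; nothing more can be done
None
```

The leftmost mount is the softest (about 3.5 N at 1 cm, against 6 N for the middle and 8.5 N for the right): its red tag is pushed fully down, the other two tags are up, nothing was shifted, and the job was handed in at about 17 s.

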